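# Turn up the cup warmer by fingertip

## Task

Turn up the cup warmer so the two espressos on it stay hot: the knurled dial is too wide to grip, so press lightly on it with the fingertips and turn it clockwise by friction until it clicks in with its white line at the third of the four dots (counted from the smallest), never past it into the fourth. Then let go, with the two shot glasses and the milk pitcher left standing where they are.

Things in the scene. Friction and masses are not known exactly. Their poses are not given: they have to be found in the camera images.
- warmer: flat black cup warmer fixed to the table, 160 (its x) by 340 mm (its y), housing top at z = 34 mm. Origin: centre of its underside; x to its back, y to its left end, z up. Steel plate with two shot glasses at y -160 to +16 mm, top z = 37 mm. Dial axis at x 0, y +98 mm. Four white dots lie 66 mm from that axis, round the dial's far side, growing left to right (5, 8, 11, 14 mm wide).
- dial_face (a point): centre of the dial's flat top face, on its vertical axis, 58 mm above the table; turns and sinks with it. Grey disc 96 mm wide, 16 mm thick, knurled rim, serrated face (friction about 1, varies), white pointer line. It sits on a spring: pressed, it sinks up to 6 mm (2 N to start, about 5 N at 3 mm, 9 N at 6 mm, then a hard stop) and rises when let go.
- dial (a joint): dial angle in rad, growing clockwise from above. Clicks at 0 (line at the smallest dot, 0.94 rad left of the warmer's x axis), 0.63 (second), 1.26 (third), 1.88 (fourth, largest dot); stops at -0.10, 1.98. Ridges at about 0.31, 0.94, 1.57 take up to 0.06 N m; let go between two ridges, it springs to the click there. Starts in the first or second click.
- shot_a: a shot glass with espresso, 50 mm wide and 64 mm tall, loose on the warmer's steel plate; origin at the centre of its underside. Leave it alone.
- shot_b: a like shot glass beside it on the plate. Leave it alone.
- pitcher_a: a steel milk pitcher, 111 x 74 x 104 mm, loose on the table to the left of the warmer; origin at the centre of its underside. Leave it alone.

How it is judged:
By the outcome, as a careful person would: the job done as asked, in the order asked, and still so for the second after the job is handed in, with the robot touching nothing.
It also fails if it takes over 38 s, if anything falls off the work surface, if the arm or the gripper's body presses on something with over 40 N, if the wrist force passes 120 N, or if a joint passes its speed limit or range.

## Robot

A 7-joint arm with a two-finger parallel gripper is mounted at the origin on the work surface; the furniture and walls round the work are solid. World frame = base frame: x ahead of the robot, y to its left, z up, the work surface at z = 0. Lengths are in m, angles in rad, forces in N, time in s.
With the tool pointing down it reaches from about 0.4 to 0.9 m from the base axis. Payload 5.5 kg.
Tool frame: the origin (TCP) lies midway between the tips of the shut fingers; the grasp point (between the pads) lies 19 mm behind it (arm.grip_depth is the distance from the TCP to the grasp point, in m); z points along the fingers, y is the direction in which the jaws open and shut (so a half turn about z gives the same grasp; the last joint's range is limited). The gripper opens to 85 mm and grips with 20 to 120 N. Pads are 22 mm wide; open, the fingers measure 114 mm over their backs; the gripper's body (76 mm by 85 mm) begins 54 mm behind the grasp point. The pads swing forward as they close: fully open they stand 13 mm farther back than shut.
Start: joints at [1.506, 0.501, -0.427, 1.55, 0.221, 1.138, -0.21], TCP at [0.209, -0.615, 0.231] pointing down, gripper open.
Joint ranges: [-2.88, 2.88], [-0.31, 2.03], [-1.54, 1.56], [0.2, 2.42], [-1.41, 4.55], [0.19, 2.02], [-2.57, 2.57]. Speed limits (rad/s): [2.57, 2.57, 3.14, 3.14, 3.14, 3.14, 3.14].

## Interface

Orientations are given as a unit quaternion [w, x, y, z].
In Python, from station import arm gives the robot as it stands.
- The arm moves only by the tool arm_command, never from a script. Its argument "series" is a list of rows, each a list of 6 numbers: the shift along the tool's x, y, z in m, then the turn, a rotation vector about the tool's x, y, z in degrees. In form: [[x, y, z, rx, ry, rz], ...]. A call has 1 to 8 rows; each row shifts and turns the commanded pose from where the row before left it, along the tool's axes as they then stand; what a row does not reach is not made up. A row lasts 1/10 s, in which the tool goes at most 50 mm and 8.59 degrees, less where a joint would pass 70% of its speed; a pose out of reach is approached as far as the arm can. A call is refused whole if a number of a shift passes 0.05 or a number of a turn 8.59, either way. A call with a gripper value outside its range is refused whole. "jaw" is the gripper's target within -1 to 1 (fully open at 1, half-way at 0, shut at -1), set as the call begins (left out, the last holds). The fingers move at their own pace and stop on an object; the grip force is fixed at half the most. Time passes only in rows, so rows that do not move let the fingers close. It gives the time, the measured TCP pose, the force and the opening at its end, in the units of the state.
- arm.read_state(): the state, without advancing time (a new reading comes with each control period).
- arm.grab_frame(name): name is "scene" or "top"; returns a dict with "image" (480x640x3 uint8, red, green, blue), "camera_matrix" (3x3 intrinsics, pixels), "rvec" (rotation vector, rad) and "tvec" (3), from world to camera coordinates, as OpenCV has them. Camera axes: x right, y down, z forward; pixel columns grow to the right and rows downward; lengths in m; the calibration is good to about 2 mm. A picture is of the moment at which its call begins. There is no depth.
- arm.finish_job(): hands the job in, once; it reports no verdict.
Trained networks look in the newest picture that a camera, given by its name, has taken for a name from the list of things; names that differ only in an ending like _2 or _b are one class to them, and where a whole thing is asked for, a point or a joint stands for the part that bears it (a point fixed in the world has none). Each returns a list of dicts, best first, with "p" (0 to 1); they miss things now and then, are a little off and sometimes report something else, mostly with a low value. They report only what shows in the picture. A call takes as long as a camera call.
- arm.cut_out(camera, name): "pixels" (480x640 bool, what is visible of it) and "rect" ([centre column, centre row, width, height] in pixels, round what is visible of it).
The state is a dict: "t": time; "qpos": joint angles; "dq": joint speeds; "tau": joint torques, N m; "tcp_pos": TCP position; "orientation": TCP orientation; "wrist_force": force on the tool from outside, world axes, zero at the start; "ft_torque": the same for the moment, N m; "opening": opening from 0.0 (shut) to 1.0 (fully open).
Only numpy, scipy, OpenCV 4.12 (cv2) and the standard library are available. Lean on these libraries where they do the work, as an engineer would, in place of code of your own. Each camera call takes 0.05 s, during which the arm holds its last target. There are 200 camera calls.

## Working session

There is one attempt and no reset: what is moved stays moved. The work goes in short steps, Python scripts to look and compute and a tool call to move; the robot and the scene stay as the last step left them, time stands still between calls to the robot, and variables do not carry over. Pictures are saved under pics/ and viewed, about 8 in all and at most 12, crops included, and the job is handed in when it is done.

Besides the shell and the picture viewer there is one more tool, called after "Emit:" by a JSON object that holds its "name" and its "arguments", one argument or row to a line. arm_command: Moves the arm, as the interface text tells. Its arguments: {"type":"object","properties":{"series":{"type":"array","items":{"type":"array","items":{"type":"number"}}},"jaw":{"type":"number"}},"required":["series"]}

```bash
mkdir -p pics; ls; python3 - <<'E'
from station import arm
import cv2
s=arm.read_state(); print({k:s[k] for k in('t','tcp_pos','orientation','wrist_force','opening')})
for c in('scene','top'):
    f=arm.grab_frame(c); cv2.imwrite(f'pics/{c}0.png',f['image'][:,:,::-1]); print(c,f['camera_matrix'],f['rvec'],f['tvec'])
    for n in('dial_face','warmer','shot_a','pitcher_a'):
        print(n,[(round(d['p'],2),[round(float(v),1) for v in d['rect']]) for d in arm.cut_out(c,n)][:3])
E
```

```text
pics
{'t': 0.0, 'tcp_pos': array([ 0.20901314, -0.6147444 ,  0.23028717]), 'orientation': array([-9.45973408e-04,  9.86591079e-01,  1.63208858e-01, -1.26336700e-04]), 'wrist_force': array([-0.75859433, -0.81266213,  0.51096229]), 'opening': 1.003689717036109}
scene [[563.43608124   0.         328.53529184]
 [  0.         563.43608124 249.34556153]
 [  0.           0.           1.        ]] [ 1.26844826 -2.21694821  0.97104207] [0.32971154 0.3451156  0.64321252]
dial_face [(0.81, [286.6, 281.2, 58.7, 50.4])]
warmer [(0.79, [337.4, 281.3, 221.4, 140.2])]
shot_a [(0.82, [402.4, 241.5, 33.5, 46.8]), (0.67, [371.2, 220.8, 32.0, 42.3])]
pitcher_a [(0.68, [188.9, 330.5, 60.7, 83.0])]
top [[470.56968287   0.         316.65353042]
 [  0.         470.56968287 244.51417193]
 [  0.           0.           1.        ]] [ 2.12201652 -2.11897894  0.21799895] [0.05881128 0.56639715 0.89438016]
dial_face [(0.58, [272.9, 263.8, 47.4, 48.1])]
warmer [(0.67, [325.3, 263.3, 164.0, 83.6])]
shot_a [(0.94, [375.3, 277.2, 24.2, 29.9]), (0.93, [366.5, 242.9, 25.2, 21.8])]
pitcher_a [(0.77, [190.2, 263.4, 45.2, 53.7])]
```

```bash
python3 - <<'E'
import cv2,numpy as np
a=cv2.imread('pics/scene0.png')
b=cv2.imread('pics/top0.png')
cv2.imwrite('pics/a.png',cv2.resize(a,(800,600)))
cv2.imwrite('pics/b.png',cv2.resize(b[200:330,160:420],(780,390),interpolation=cv2.INTER_CUBIC))
cv2.imwrite('pics/c.png',cv2.resize(a[220:350,200:390],(790,540),interpolation=cv2.INTER_CUBIC))
E
```

```text
(no output)
```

View pics/a.png

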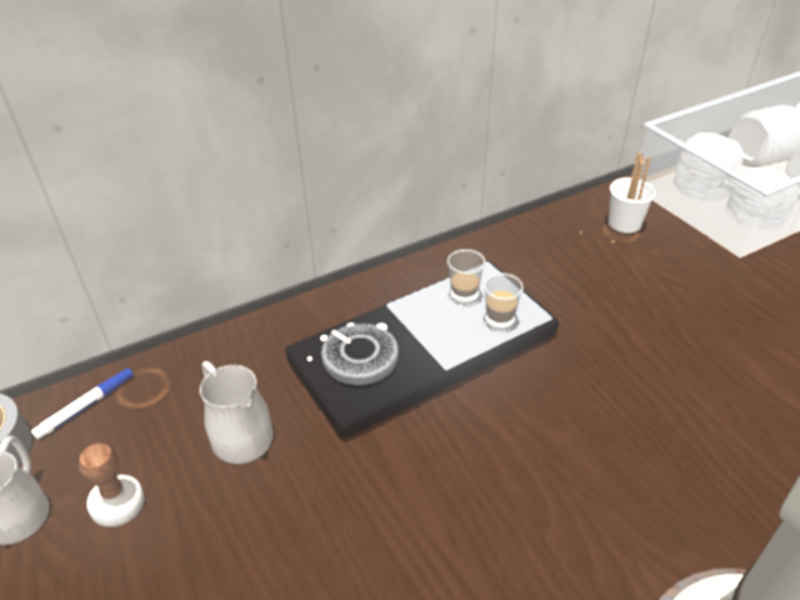

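View pics/b.png

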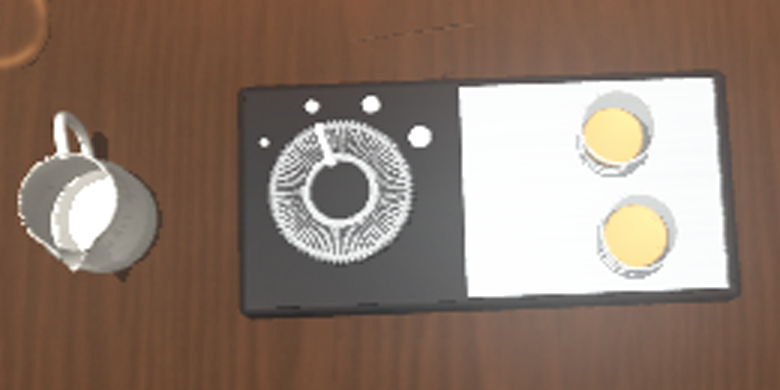

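The top view shows the pointer aimed at the second dot (crop 312,106, dial centre about 340,192), so the dial starts at 0.63 rad and needs about +0.63 clockwise. The pitcher and glasses stand clear of it. Next I'll find the dial centre.

```bash
cat > h.py <<'E'
from station import arm
import cv2,numpy as np
def ray(f,px,z):
    R=cv2.Rodrigues(f['rvec'])[0]; t=np.ravel(f['tvec']); c=-R.T@t
    u=cv2.undistortPoints(np.array(px,float).reshape(-1,1,2),f['camera_matrix'],None)[:,0]
    d=np.c_[u,np.ones(len(u))]@R
    return c+d*((z-c[2])/d[:,2])[:,None]
E
python3 - <<'E'
from h import *
for c in('scene','top'):
    f=arm.grab_frame(c)
    m=arm.cut_out(c,'dial_face')[0]['pixels'].astype(np.uint8)
    k=cv2.findContours(m,0,1)[0]; k=max(k,key=cv2.contourArea)
    for z in(.050,.058):
        p=ray(f,k[:,0],z)[:,:2].astype(np.float32); print(c,z,cv2.minEnclosingCircle(p),cv2.fitEllipse(p*1000))
    m=arm.cut_out(c,'warmer')[0]['pixels'].astype(np.uint8)
    m|=cv2.dilate(m,np.ones((3,3)))*0
    k=np.vstack(cv2.findContours(m,0,1)[0])[:,0]
    p=ray(f,k,.034)[:,:2].astype(np.float32); r=cv2.minAreaRect(p); print('warmer',r,cv2.boxPoints(r).tolist())
    if c=='top':
        o=np.array([160,200]); d=[np.array(q)/3+o for q in((264,142),(312,106),(371,104),(420,137))]
        p=ray(f,d,.034)[:,:2]; 
        A=np.c_[2*p,np.ones(4)]; s=np.linalg.lstsq(A,(p**2).sum(1),rcond=None)[0]; print('dots',p,s[:2],np.sqrt(s[2]+s[0]**2+s[1]**2))
        print('line',ray(f,[np.array(q)/3+o for q in((319,125),(331,164))],.058))
        for n in('shot_a','pitcher_a'):
            for q in arm.cut_out(c,n): print(n,q['p'],ray(f,[q['rect'][:2]],.06))
E
```

```text
scene 0.05 ((0.5302756428718567, 0.15060190856456757), 0.054782237857580185) ((529.5145874023438, 148.28955078125), (96.98727416992188, 107.53691864013672), 69.62211608886719)
scene 0.058 ((0.5231049656867981, 0.15374676883220673), 0.054099906235933304) ((522.353271484375, 151.46328735351562), (95.77684783935547, 106.19483184814453), 69.62212371826172)
warmer ((0.5230196714401245, 0.053638823330402374), (0.1751902848482132, 0.3459649085998535), 2.2189314365386963) [[0.42879268527030945, 0.22310006618499756], [0.44218775629997253, -0.12260543555021286], [0.6172466278076172, -0.11582241952419281], [0.6038515567779541, 0.229883074760437]]Traceback (most recent call last):
  File "<stdin>", line 4, in <module>
IndexError: list index out of range
```

```bash
python3 - <<'E'
from h import *
c='top'
for i in range(4):
    f=arm.grab_frame(c); r=arm.cut_out(c,'dial_face')
    if r: break
if r:
    k=max(cv2.findContours(r[0]['pixels'].astype(np.uint8),0,1)[0],key=cv2.contourArea)
    p=ray(f,k[:,0],.056)[:,:2].astype(np.float32); print(cv2.minEnclosingCircle(p),cv2.fitEllipse(p*1000))
o=np.array([160,200]); d=[np.array(q)/3+o for q in((264,142),(312,106),(371,104),(420,137))]
p=ray(f,d,.034)[:,:2]
A=np.c_[2*p,np.ones(4)]; s=np.linalg.lstsq(A,(p**2).sum(1),rcond=None)[0]; print('dots',p,s[:2],np.sqrt(s[2]+s[0]**2+s[1]**2))
print('hand centre',ray(f,[np.array((341,191))/3+o],.056), 'line',ray(f,[np.array(q)/3+o for q in((319,125),(331,164))],.058))
for n in('warmer','shot_a','pitcher_a'):
    for q in arm.cut_out(c,n): print(n,round(q['p'],2),ray(f,[q['rect'][:2]],.034 if n=='warmer' else .06))
E
```

```text
((0.5270731449127197, 0.14738407731056213), 0.04742006957530975) ((527.275634765625, 147.0957489013672), (91.47541046142578, 92.09251403808594), 143.76673889160156)
dots [[0.56449119 0.20108098]
 [0.58991031 0.16867907]
 [0.59142046 0.12793449]
 [0.56822484 0.09387137]] [0.52794281 0.14611861] 0.06598878501895325
hand centre [[0.52702279 0.14565743 0.056     ]] line [[0.57155137 0.16110115 0.058     ]
 [0.54495064 0.15250764 0.058     ]]
warmer 0.65 [[0.53228675 0.04580513 0.034     ]]
warmer 0.59 [[ 0.57499307 -0.04416107  0.034     ]]
shot_a 0.66 [[ 0.49998488 -0.05703265  0.06      ]]
shot_a 0.58 [[ 0.56986192 -0.03813494  0.06      ]]
pitcher_a 0.63 [[0.52903491 0.31253615 0.06      ]]
```

Emit:
{"name": "arm_command", "arguments": {
  "series": [
    [0.0228, -0.0257, 0, 0, 0, 0],
    [0.0228, -0.0257, 0, 0, 0, 0],
    [0.0228, -0.0257, 0, 0, 0, 0],
    [0.0228, -0.0257, 0, 0, 0, 0],
    [0.0228, -0.0257, 0, 0, 0, 0],
    [0.0228, -0.0257, 0, 0, 0, 0],
    [0.0228, -0.0257, 0, 0, 0, 0],
    [0.0228, -0.0257, 0, 0, 0, 0]
  ],
  "jaw": 0.2
}}

```text
t: 1.8
tcp_pos: [0.3163, -0.3607, 0.2315]
orientation: [0.0, 0.987, 0.163, 0.0]
wrist_force: [0.5, 0.2, -0.4]
opening: 0.6
```

Emit:
{"name": "arm_command", "arguments": {
  "series": [
    [0.0228, -0.0257, 0, 0, 0, 0],
    [0.0228, -0.0257, 0, 0, 0, 0],
    [0.0228, -0.0257, 0, 0, 0, 0],
    [0.0228, -0.0257, 0, 0, 0, 0],
    [0.0228, -0.0257, 0, 0, 0, 0],
    [0.0228, -0.0257, 0, 0, 0, 0],
    [0.0228, -0.0257, 0, 0, 0, 0],
    [0.0228, -0.0257, 0, 0, 0, 0]
  ]
}}

```text
t: 2.6
tcp_pos: [0.4228, -0.1074, 0.2317]
orientation: [0.0, 0.987, 0.163, 0.0]
wrist_force: [-0.2, 0.3, 0.4]
opening: 0.606
```

```bash
python3 -c "
from station import arm
print(arm.read_state())"
```

```text
{'t': 2.6, 'qpos': array([ 0.93245755,  0.13899017, -0.79677885,  2.04986795,  0.11918089,
        0.99659311, -1.16736282]), 'dq': array([-0.56398474,  0.13541399, -0.28221468, -0.09120524,  0.1454227 ,
        0.02323993, -0.90575498]), 'tau': array([  2.72549473, -28.58973384,  -2.21791551, -25.55064619,
        -0.27120871,   0.12870938,   1.24913525]), 'tcp_pos': array([ 0.42276813, -0.10737879,  0.23167685]), 'orientation': array([4.98189486e-04, 9.86600547e-01, 1.63153344e-01, 3.16099173e-04]), 'wrist_force': array([-0.23732473,  0.25122686,  0.36656628]), 'ft_torque': array([ 0.0146637 , -0.04512691, -0.00835771]), 'opening': 0.6064330995902739}
```

Emit:
{"name": "arm_command", "arguments": {
  "series": [
    [0.0228, -0.0257, 0, 0, 0, 0],
    [0.0228, -0.0257, 0, 0, 0, 0],
    [0.0228, -0.0257, 0, 0, 0, 0],
    [0.0228, -0.0257, 0, 0, 0, 0],
    [0.0228, -0.0257, 0, 0, 0, 0],
    [0.0228, -0.0257, 0, 0, 0, 0],
    [0.0228, -0.0257, 0, 0, 0, 0],
    [0.0228, -0.0257, 0, 0, 0, 0]
  ]
}}

```text
t: 3.4
tcp_pos: [0.5294, 0.1459, 0.2314]
orientation: [0.0, 0.987, 0.163, 0.0]
wrist_force: [0.2, 0.4, 0.9]
opening: 0.6
```

Emit:
{"name": "arm_command", "arguments": {
  "series": [
    [0, 0, 0.01, 0, 0, -7.5],
    [0, 0, 0.01, 0, 0, -7.5],
    [0, 0, 0.01, 0, 0, -7.5],
    [0, 0, 0.01, 0, 0, -7.5],
    [0, 0, 0.01, 0, 0, -7.5],
    [0, 0, 0.01, 0, 0, -7.5],
    [0, 0, 0.01, 0, 0, -7.5],
    [0, 0, 0.01, 0, 0, -7.5]
  ]
}}

```text
t: 4.2
tcp_pos: [0.529, 0.1446, 0.151]
orientation: [0.0, 0.771, 0.637, 0.0]
wrist_force: [-0.4, -0.2, -0.8]
opening: 0.6
```

Emit:
{"name": "arm_command", "arguments": {
  "series": [
    [0, 0, 0, 0, 0, 0],
    [0, 0, 0, 0, 0, 0]
  ]
}}

```text
t: 4.4
tcp_pos: [0.5288, 0.1448, 0.1514]
orientation: [-0.0, 0.774, 0.633, -0.0]
wrist_force: [0.5, 0.4, 0.3]
opening: 0.602
```

```bash
python3 - <<'E'
from h import *
from scipy.spatial.transform import Rotation as R
s=arm.read_state(); print(s['t'],s['qpos'],s['tcp_pos'],s['wrist_force'])
r=R.from_quat(s['orientation'],scalar_first=True).as_matrix(); print(r)
d=np.array([.527,.1465,s['tcp_pos'][2]])-s['tcp_pos']; print('tool shift',r.T@d)
f=arm.grab_frame('scene')['image'][:,:,::-1]; cv2.imwrite('pics/s1.png',cv2.resize(f[150:350,180:440],(780,600),interpolation=cv2.INTER_CUBIC))
E
```

```text
4.4 [ 0.45664851  0.60385078 -1.02197515  1.86726421  0.60424793  1.01946553
 -1.02174539] [0.52878925 0.14479198 0.15139853] [0.54682739 0.40231368 0.29390144]
[[ 1.98106595e-01  9.80180414e-01 -3.65947415e-04]
 [ 9.80180426e-01 -1.98106444e-01  4.11285165e-04]
 [ 3.30637123e-04 -4.40172797e-04 -9.99999848e-01]]
tool shift [ 1.31970546e-03 -2.09215902e-03  1.35725531e-06]
```

View pics/s1.png

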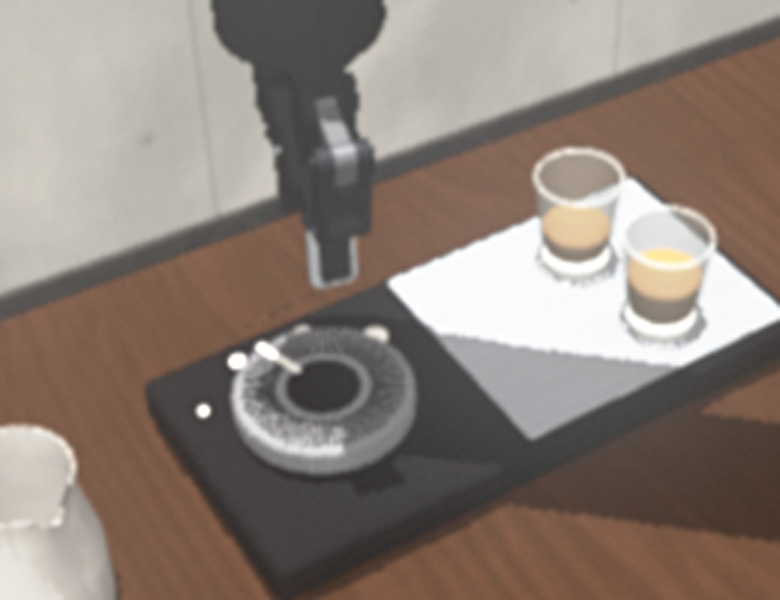

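The fingers are above the dial along world x, with the line still at the second dot. I'll centre on the dial and descend.

Emit:
{"name": "arm_command", "arguments": {
  "series": [
    [0.0013, -0.002, 0.015, 0, 0, 0],
    [0, 0, 0.02, 0, 0, 0],
    [0, 0, 0.02, 0, 0, 0],
    [0, 0, 0.015, 0, 0, 0],
    [0, 0, 0.01, 0, 0, 0],
    [0, 0, 0.006, 0, 0, 0],
    [0, 0, 0, 0, 0, 0]
  ]
}}

```text
t: 5.15
tcp_pos: [0.5268, 0.1465, 0.0648]
orientation: [-0.0, 0.773, 0.635, -0.0]
wrist_force: [-0.1, 0.4, 1.0]
opening: 0.6
```

Emit:
{"name": "arm_command", "arguments": {
  "series": [
    [0, 0, 0.001, 0, 0, 0],
    [0, 0, 0.001, 0, 0, 0],
    [0, 0, 0, 0, 0, 0]
  ]
}}

```text
t: 5.45
tcp_pos: [0.5274, 0.1465, 0.0638]
orientation: [0.0, 0.773, 0.635, 0.0]
wrist_force: [0.2, -0.6, 0.2]
opening: 0.599
```

Emit:
{"name": "arm_command", "arguments": {
  "series": [
    [0, 0, 0.002, 0, 0, 0],
    [0, 0, 0.002, 0, 0, 0],
    [0, 0, 0.001, 0, 0, 0],
    [0, 0, 0, 0, 0, 0]
  ]
}}

```text
t: 5.85
tcp_pos: [0.5269, 0.1463, 0.0581]
orientation: [-0.0, 0.773, 0.635, -0.0]
wrist_force: [0.2, 0.4, 0.4]
opening: 0.599
```

Emit:
{"name": "arm_command", "arguments": {
  "series": [
    [0, 0, 0.001, 0, 0, 0],
    [0, 0, 0.001, 0, 0, 0],
    [0, 0, 0, 0, 0, 0]
  ]
}}

```text
t: 6.15
tcp_pos: [0.527, 0.1464, 0.0562]
orientation: [-0.0, 0.773, 0.635, -0.0]
wrist_force: [0.4, -0.6, -0.4]
opening: 0.6
```

Emit:
{"name": "arm_command", "arguments": {
  "series": [
    [0, 0, 0.001, 0, 0, 0],
    [0, 0, 0.001, 0, 0, 0],
    [0, 0, 0, 0, 0, 0]
  ]
}}

```text
t: 6.45
tcp_pos: [0.5272, 0.1465, 0.0544]
orientation: [0.0, 0.773, 0.635, 0.0]
wrist_force: [-1.2, -0.3, 2.5]
opening: 0.6
```

Emit:
{"name": "arm_command", "arguments": {
  "series": [
    [0, 0, 0.001, 0, 0, 0],
    [0, 0, 0.001, 0, 0, 0],
    [0, 0, 0, 0, 0, 0]
  ]
}}

```text
t: 6.75
tcp_pos: [0.5271, 0.1465, 0.0525]
orientation: [0.0, 0.773, 0.635, 0.0]
wrist_force: [-1.3, -1.3, 4.2]
opening: 0.596
```

Emit:
{"name": "arm_command", "arguments": {
  "series": [
    [0, 0, 0.001, 0, 0, 0],
    [0, 0, 0, 0, 0, 0]
  ]
}}

```text
t: 6.95
tcp_pos: [0.5272, 0.1465, 0.0515]
orientation: [0.0, 0.773, 0.635, 0.0]
wrist_force: [0.1, -0.8, 5.8]
opening: 0.601
```

Emit:
{"name": "arm_command", "arguments": {
  "series": [
    [0, 0, 0, 0, 0, 3],
    [0, 0, 0, 0, 0, 3],
    [0, 0, 0, 0, 0, 3],
    [0, 0, 0, 0, 0, 3],
    [0, 0, 0, 0, 0, 3],
    [0, 0, 0, 0, 0, 3],
    [0, 0, 0, 0, 0, 3]
  ]
}}

```text
t: 7.65
tcp_pos: [0.5268, 0.1468, 0.0515]
orientation: [-0.0, 0.876, 0.482, -0.0]
wrist_force: [-2.4, 0.2, 5.7]
opening: 0.602
```

Emit:
{"name": "arm_command", "arguments": {
  "series": [
    [0, 0, 0, 0, 0, 3],
    [0, 0, 0, 0, 0, 3],
    [0, 0, 0, 0, 0, 3],
    [0, 0, 0, 0, 0, 3],
    [0, 0, 0, 0, 0, 0]
  ]
}}

```text
t: 8.15
tcp_pos: [0.5266, 0.1471, 0.0516]
orientation: [-0.0, 0.921, 0.389, -0.0]
wrist_force: [-2.5, 0.7, 5.8]
opening: 0.597
```

```bash
python3 - <<'E'
from h import *
s=arm.read_state(); print(s['tcp_pos'],s['orientation'],s['wrist_force'],s['ft_torque'])
f=arm.grab_frame('scene')['image'][:,:,::-1]; cv2.imwrite('pics/s2.png',cv2.resize(f[150:350,180:440],(780,600),interpolation=cv2.INTER_CUBIC))
E
```

```text
[0.52664515 0.14711034 0.05156192] [-2.09963992e-04  9.21408342e-01  3.88595706e-01 -2.88468355e-05] [-2.54020332  0.67719501  5.80153353] [ 0.15228948  0.4896025  -0.06186886]
```

View pics/s2.png

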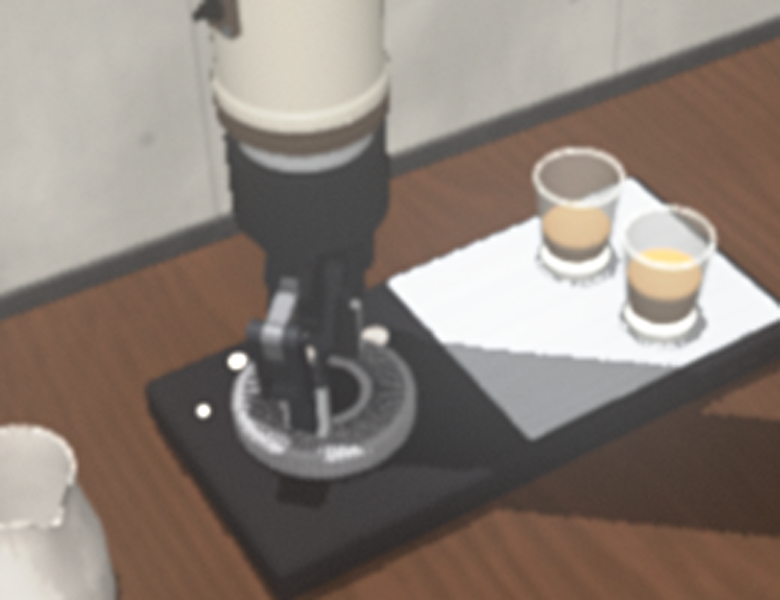

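Emit:
{"name": "arm_command", "arguments": {
  "series": [
    [0, 0, -0.002, 0, 0, 0],
    [0, 0, -0.003, 0, 0, 0],
    [0, 0, -0.01, 0, 0, 0],
    [0, 0, -0.03, 0, 0, 0],
    [0, 0, -0.04, 0, 0, 0],
    [0, 0, -0.04, 0, 0, 0],
    [0, 0, -0.03, 0, 0, 0],
    [0, 0, 0, 0, 0, 0]
  ]
}}

```text
t: 9.0
tcp_pos: [0.5299, 0.1475, 0.2112]
orientation: [0.001, 0.921, 0.389, 0.004]
wrist_force: [0.7, 0.1, -0.2]
opening: 0.599
```

```bash
python3 - <<'E'
from h import *
f=arm.grab_frame('scene')['image'][:,:,::-1]; g=arm.grab_frame('top')['image'][:,:,::-1]
a=cv2.resize(f[220:340,230:390],(800,600),interpolation=cv2.INTER_CUBIC)
cv2.imwrite('pics/s3.png',a); cv2.imwrite('pics/t3.png',cv2.resize(g[200:330,160:420],(780,390)))
E
```

```text
(no output)
```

View pics/s3.png

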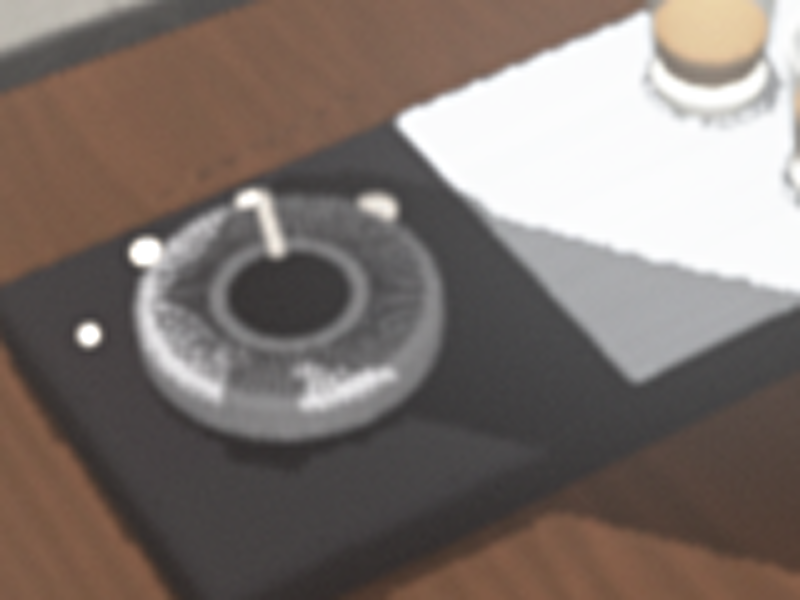

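The dial is released and the line (crop 277,250 to 263,197) ends at the third dot (253,197). I'll check the angle numerically, confirm the other objects haven't moved, and then hand in.

```bash
python3 - <<'E'
from h import *
f=arm.grab_frame('scene')
p=ray(f,[(230+277/5,220+250/5),(230+264/5,220+203/5)],.058); d=p[1]-p[0]
c=np.array([.527,.1465]); 
print('line deg',np.degrees(np.arctan2(d[1],d[0])),np.degrees(np.arctan2(*(p[1][:2]-c)[::-1])),'expect third ~',-18+2)
for n in('shot_a','pitcher_a'): print(n,[(round(q['p'],2),np.round(q['rect'],1)) for q in arm.cut_out('scene',n)])
s=arm.read_state(); print(s['t'],s['wrist_force'],s['tcp_pos'])
E
```

```text
line deg -16.222143159129757 -14.918161231725616 expect third ~ -16
shot_a [(0.61, array([370.9, 221.3,  35.2,  42.7]))]
pitcher_a [(0.94, array([188.8, 328.5,  62.1,  86. ]))]
9.25 [-0.74174561  0.00470509 -0.42734508] [0.52619741 0.14573637 0.20507509]
```

```bash
python3 -c "
from station import arm
print(arm.finish_job())"
```

```text
the job is handed in; nothing more can be done
None
```

The dial is at the third dot and the job is handed in, at about 9 s on the robot's clock.

**What I did:** The dial started in the second click. I set the jaws about 60% open, centred the fingertips over the dial and pressed with about 5.8 N. I turned it 33° clockwise by friction, then lifted straight off so it could spring into the click.

**Last checks:**
- **Dial angle:** after release the line measured −15° to −16° in the scene image. The third dot should be at about −16°, and the picture shows the line on that dot.
- **Arm clear:** the tool was about 150 mm above the dial, with no force on the wrist beyond noise.
- **Pitcher and glasses:** the pitcher and one shot glass were found where they started, within about 2 pixels. The network missed the second glass in that last check, but the picture taken during the turn shows both glasses unmoved, and the arm stayed well above them.

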